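Assemble a heated chip stage for a flow run

TASK

Set up the chip stage for a flow run: lay the black heater plate flat on the stage inside its ring of low dowels, lay the clear chip centred on top of it along its length, and drop the steel hold-down frame over the two guide pins so that it lies flat on the chip. Stand the large vial in the holder to the left of the stage as you see it, and the small vial in the holder to the right. Leave the star knob and the petri dish where they are.

Things in the scene. Friction and masses are not known exactly. Their poses are not given: they have to be found in the camera images.
- chip_stage: Fixed grey metal plate 196 x 100 x 12 mm. Origin: centre of underside; x along its length, away from the robot, y to robot's left. Seat: its flat top with a pale pad, z = 12 mm. Dowels 7 mm thick, 8 mm high, tapered, at (+-45, +-32.5), (+-66, +-14) mm fence in the heater, length along x, 4 mm play all round. Guide pins 8 mm thick, 32 mm high, tapered, at (+-78, 0). Small black socket on far end.
- heater: Loose heater plate: black glass-topped slab 50 (x) x 117 (y) x 5 mm, about 110 g, lying flat. Origin: centre of its underside; its y runs along its length. Grip across the 50 mm width, at mid-length (the dowels leave that free).
- chip: Loose clear chip: an acrylic block about 30 x 70 mm from 2 to 10 mm height (with ports up to 11 mm) on a glass slide 34 (x) x 76 (y) x 2 mm, about 14 g, lying flat, block upward. Origin: centre of the slide's underside; its y runs along its length; the block is 1 mm off centre to +x. Grip across the block's 30 mm width.
- clamp_frame: Loose flat steel frame 186 (x) x 50 (y) x 8 mm, 120 g, screw side up. Origin: centre of underside. Window 48 x 18 mm in the middle; two slots 18 x 18 mm at x = +-78 mm fit over the guide pins; two dark screws 8 mm high on top at x = +-50 mm. Same either way round. In place its underside is 15 mm above the stage's seat, on the chip. Grip across the 50 mm width at mid-length.
- large_vial: Loose large glass vial with black cap and some clear liquid, 25 mm across, 49 mm tall, standing. Origin: centre of its underside, z up. The feed vial. Grip the cap.
- small_vial: Loose small vial with red cap, 20 mm across, 41 mm tall, standing. Origin: centre of its underside, z up. The collecting vial. Grip the cap.
- holder_1: Fixed grey vial holder block 56 x 56 x 25 mm with a round well 34 mm across, 15 mm deep (floor at z = 10 mm) in the middle of its top. Origin: centre of its underside. One of two alike: one stands left of the chip stage as the robot sees it, one right; which name is on which side varies.
- holder_2: Fixed grey vial holder block 56 x 56 x 25 mm with a round well 34 mm across, 15 mm deep (floor at z = 10 mm) in the middle of its top. Origin: centre of its underside. One of two alike: one stands left of the chip stage as the robot sees it, one right; which name is on which side varies.
- knob: Loose clear star knob, 28 mm across, 23 mm tall, standing on its stem; not part of the job. Origin: centre of its underside.
- petri: Loose clear petri dish with lid, 60 mm across, 14 mm tall; not part of the job. Origin: centre of its underside.
Not all that is in view belongs to the job. Of the things that look like the large_vial, take the one that is nearest to the robot's base at the start.

How it is judged:
By the outcome, as a careful person would: the job done as asked, in the order asked, and still so for the second after the job is handed in, with the robot touching nothing.
It also fails if it takes over 120 s, if anything falls off the work surface, if the arm or the gripper's body presses on something with over 40 N, if the wrist force passes 120 N, or if a joint passes its speed limit or range.

ROBOT

A 7-joint arm with a two-finger parallel gripper is mounted at the origin on a cart in front of the work surface, level with it; the furniture and walls round the work are solid. World frame = base frame: x ahead of the robot, y to its left, z up, the work surface at z = 0. Lengths are in m, angles in rad, forces in N, time in s.
With the tool pointing down it reaches from about 0.425 to 1.025 m from the base axis. Payload 9.4 kg.
Tool frame: the origin (TCP) lies midway between the tips of the shut fingers; the grasp point (between the pads) lies 19 mm behind it; z points along the fingers, y is the line along which they close (so a half turn about z gives the same grasp; the last joint's range is limited). The gripper opens to 85 mm and grips with 20 to 120 N. Pads are 22 mm wide; open, the fingers measure 114 mm over their backs; the gripper's body (76 mm by 85 mm) begins 54 mm behind the grasp point. The pads swing forward as they close: fully open they stand 13 mm farther back than shut.
Start: joints at [1.198, 0.599, -0.003, 1.599, 0.002, 0.943, -0.08], TCP at [0.211, -0.694, 0.231] pointing down, gripper open.
Joint ranges: [-2.57, 2.57], [-0.35, 1.97], [-1.29, 1.29], [0.11, 2.56], [-1.05, 4.19], [0.11, 1.86], [-2.63, 2.63]. Speed limits (rad/s): [2.22, 2.22, 3.01, 3.01, 3.14, 3.14, 3.14].

INTERFACE

Orientations are given as a 3x3 rotation matrix whose columns are the frame's x, y, z axes.
In Python, from cell import r gives the robot as it stands.
- The arm moves only by the shell command python3 -m creep 'ROWS' [FORCE]. ROWS is JSON, a list of rows, each a list of 7 numbers: the finger opening in mm, from 0 to 85.4, then the shift along the world's x, y, z each as a share of 0.03 m, from -1 to 1, then the turn, a rotation vector about the world's x, y, z each as a share of 0.1 rad, from -1 to 1. In form: [[fingers, x, y, z, rx, ry, rz], ...]. A call has exactly 10 rows; each row shifts and turns the commanded pose from where the row before left it; what a row does not reach is not made up. A row lasts 1/12 s, in which the tool goes at most 41.7 mm and 7.16 degrees, less where a joint would pass 70% of its speed; a pose out of reach is approached as far as the arm can. A call with a number of a shift or a turn outside -1 to 1 is refused whole. A call with a gripper value outside its range is refused whole. The fingers move at their own pace and stop on an object; FORCE is the grip in N (left out, the last holds). Time passes only in rows, so rows that do not move let the fingers close, or fill a call up. It gives the time, the measured TCP pose, the force, the opening and the grip force at its end, in the units of the state.
- r.sense(): the state, without advancing time (a new reading comes with each control period).
- r.grab_frame(name): name is "scene" or "top"; returns (picture, depth): 400x640x3 uint8, red, green, blue; 400x640 float32, m along the optical axis (not along the pixel's ray), 0 where there is no reading.
- r.camera_info(name): a dict with "fovy" (degrees; the focal length in pixels is half the picture's height over the tangent of half this angle, whatever the lens; pixels are square), "cx", "cy" (the principal point, pixels), "origin" and "orientation" of the camera in the world. Camera axes: x right, y down, z forward; pixel columns grow to the right and rows downward; lengths in m; the calibration is good to about 2 mm. A picture is of the moment at which its call begins. camera_info takes no time and is no camera call.
- r.hand_in(): hands the job in; it is judged then, once.
The state is a dict: "time": time; "joint_positions": joint angles; "qvel": joint speeds; "joint_torque": joint torques, N m; "eef_pos": TCP position; "orientation": TCP orientation; "ft_force": force on the tool from outside, world axes, zero at the start; "wrist_torque": the same for the moment, N m; "finger_gap": opening from 0.0 (shut) to 1.0 (fully open); "gripper_force": force on a finger pad.
Only numpy, scipy, OpenCV 4.12 (cv2) and the standard library are available. Lean on these libraries where they do the work, as an engineer would, in place of code of your own. Each camera call takes 0.05 s, during which the arm holds its last target. There are 200 camera calls.

## Working session

There is one attempt and no reset: what is moved stays moved. The work goes in short steps, Python scripts to look and compute and a shell command to move; the robot and the scene stay as the last step left them, time stands still between calls to the robot, and variables do not carry over. Pictures are saved under pics/ and viewed, at most 14 in all, crops included, and the job is handed in when it is done.

```bash
ls; mkdir -p pics
python3 - <<'E'
from cell import r
import cv2,numpy as np
for n in("scene","top"):
    i=r.camera_info(n);print(n,i)
    p,d=r.grab_frame(n);cv2.imwrite(f"pics/{n}0.png",p[:,:,::-1]);np.savez(f"{n}0.npz",p=p,d=d)
s=r.sense();print(s)
E
```

```text
pics
scene {'fovy': 51.282684433208765, 'cx': 324.0060003989325, 'cy': 205.33213608414755, 'origin': array([-0.21570978, -0.64961304,  0.48558384]), 'orientation': array([[ 0.66696609, -0.28485396,  0.68848708],
       [-0.74490614, -0.27534333,  0.60770132],
       [ 0.0164642 , -0.91817442, -0.39583413]])}
top {'fovy': 53.4017052899299, 'cx': 318.48948657430367, 'cy': 200.50133815136147, 'origin': array([0.43838808, 0.03973872, 1.20171315]), 'orientation': array([[-0.00823638, -0.99749453,  0.07026258],
       [-0.99994201,  0.00772825, -0.00750059],
       [ 0.00693879, -0.07032029, -0.99750033]])}
{'time': 0.1, 'joint_positions': array([ 1.19830505,  0.60004876, -0.00254601,  1.60003861,  0.00178275,
        0.94291298, -0.07977405]), 'qvel': array([ 0.00056235, -0.00144273,  0.00057756, -0.00152481, -0.00044412,
        0.00073019, -0.00111933]), 'joint_torque': array([ 5.16297383e-03, -7.77986383e+01,  1.56970058e+00, -2.58626103e+01,
        1.25923994e-02,  5.48765776e-03, -6.71342235e-07]), 'eef_pos': array([ 0.21120697, -0.69311526,  0.23050467]), 'orientation': array([[ 9.56549466e-01,  2.91569632e-01, -5.18933609e-04],
       [ 2.91570070e-01, -9.56548581e-01,  1.30612007e-03],
       [-1.15560261e-04, -1.40067396e-03, -9.99999012e-01]]), 'ft_force': array([-0.37482998, -0.13785173,  0.17964744]), 'wrist_torque': array([ 0.00615779, -0.0083058 ,  0.0090927 ]), 'gripper_force': 0.0, 'finger_gap': 0.9984620050233639}
```

View pics/top0.png

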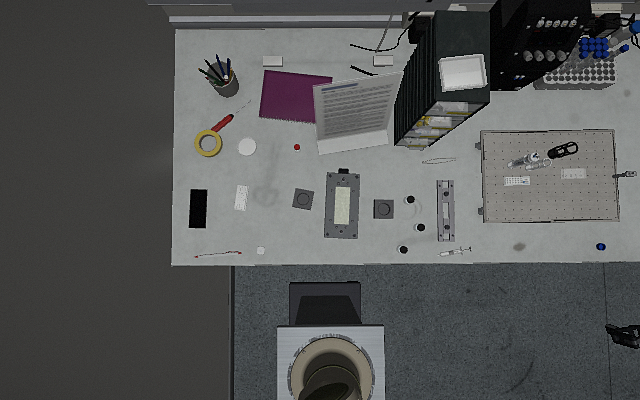

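View pics/scene0.png

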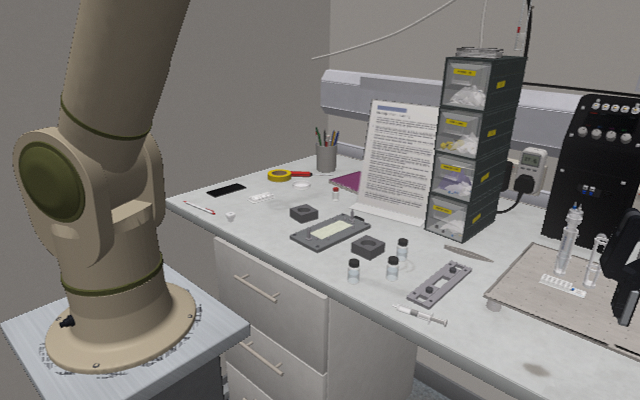

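The top view looks down with +x up and +y left.

Large-vial candidates (top view) are the black caps at (404,250), (420,227) and (410,199). The one at (404,250) is nearest the base.

| Item | Top-view pixel | Alternatives |
|---|---|---|
| Heater | (198,208) | – |
| Chip | (241,197) | White plates on the breadboard at (515,181) and (573,173) |
| Small vial | (297,147), red | – |
| Frame | (446,210) | – |
| Stage | (342,205) | – |
| Holders | (303,199), (384,209) | – |

I'll check these in close crops.

```bash
cat > h.py <<'E'
import numpy as np,cv2
from cell import r
def K(n):
    i=r.camera_info(n);return 200/np.tan(np.radians(i["fovy"]/2)),i["cx"],i["cy"],np.array(i["origin"]),np.array(i["orientation"])
def ray(n,u,v):
    f,cx,cy,o,R=K(n);return o,R@np.array([(u-cx)/f,(v-cy)/f,1.])
def onz(n,u,v,z):
    o,d=ray(n,u,v);return o+d*(z-o[2])/d[2]
def proj(n,P):
    f,cx,cy,o,R=K(n);c=R.T@(np.array(P)-o);return c[0]/c[2]*f+cx,c[1]/c[2]*f+cy
def tri(uv1,uv2):
    a,d=ray("top",*uv1);b,e=ray("scene",*uv2)
    t=np.linalg.lstsq(np.c_[d,-e],b-a,rcond=None)[0];p,q=a+d*t[0],b+e*t[1]
    return (p+q)/2,np.linalg.norm(p-q)
E
python3 - <<'E'
import numpy as np,cv2
from h import *
t=np.load("top0.npz");s=np.load("scene0.npz")
c=t["p"][130:265,180:300];c2=t["p"][130:265,290:470]
a=np.hstack([cv2.resize(x,None,fx=2.6,fy=4 if 0 else 2.6,interpolation=2) for x in(c,c2)])
cv2.imwrite("pics/ctop.png",a[:,:,::-1])
cv2.imwrite("pics/cscene.png",cv2.resize(s["p"][165:335,180:480],None,fx=2.6,fy=2.6,interpolation=2)[:,:,::-1])
d=t["d"];f,cx,cy,o,R=K("top")
v,u=np.mgrid[:400,:640];P=np.stack([(u-cx)/f*d,(v-cy)/f*d,d],-1)@R.T+o
np.save("P.npy",P)
g=cv2.cvtColor(t["p"],cv2.COLOR_RGB2HSV)
def comp(m,name,win,mn=4):
    n,l,st,ce=cv2.connectedComponentsWithStats(m.astype(np.uint8))
    for k in range(1,n):
        x,y=ce[k]
        if st[k,4]>=mn and win[0]<x<win[1] and win[2]<y<win[3]:
            q=np.argwhere(l==k)[:,::-1].astype(np.float32);rr=cv2.minAreaRect(q)
            zz=np.median(P[l==k][:,2])
            print(name,ce[k].round(1),st[k,4],np.round(rr[1],1),round(rr[2],1),"z",zz.round(4),"P",onz("top",x,y,zz).round(4))
V=g[...,2];S=g[...,1]
comp(V<60,"dark",(180,470,130,262))
comp((V>=60)&(V<150),"grey",(180,470,150,262),40)
comp((S>120)&(V>80)&((g[...,0]<8)|(g[...,0]>172)),"red",(180,470,130,262))
comp((V>226)&(S<25),"white",(180,470,130,262),12)
E
```

```text
dark [203.4 138.4] 23 [ 4.9 15.6] 45.0 z 0.0087 P [0.7141 0.3785 0.0087]
dark [436.5 139.4] 44 [ 2.6 20.2] 54.5 z 0.102 P [ 0.6853 -0.3014  0.102 ]
dark [413. 137.] 5 [4. 0.] 180.0 z 0.1057 P [ 0.6917 -0.2345  0.1057]
dark [400. 145.] 7 [6. 0.] 180.0 z 0.0058 P [ 0.6904 -0.2192  0.0058]
dark [342.8 170.9] 52 [ 5. 10.] 90.0 z 0.0103 P [ 0.6113 -0.0433  0.0103]
dark [329.9 175.6] 7 [2.1 2.1] 45.0 z 0.0123 P [ 0.5972 -0.0041  0.0123]
dark [342.9 178.6] 7 [2.1 2.1] 45.0 z 0.0321 P [ 0.5853 -0.0418  0.0321]
dark [356.4 176.7] 7 [2.2 2.2] 63.4 z 0.0126 P [ 0.5931 -0.0841  0.0126]
dark [437. 197.] 33 [32.  0.] -90.0 z 0.0045 P [ 0.5306 -0.328   0.0045]
dark [448.  183.5] 8 [7. 0.] -90.0 z 0.0062 P [ 0.5712 -0.3621  0.0062]
dark [197.6 208.4] 642 [16.8 38.3] 2.7 z 0.004 P [0.5018 0.3948 0.004 ]
dark [326. 193.] 5 [4. 0.] -90.0 z 0.011 P [0.5447 0.008  0.011 ]
dark [300.6 195.1] 15 [ 3.9 10.8] 56.3 z 0.0193 P [0.5383 0.0841 0.0193]
dark [445.9 193.4] 19 [3. 4.] 90.0 z 0.0159 P [ 0.5402 -0.3516  0.0159]
dark [410.2 199. ] 44 [7. 6.] 0.0 z 0.0479 P [ 0.522  -0.2363  0.0479]
dark [305.8 203.1] 8
[... 1076 characters left out ...]
0.0 z 0.0091 P [ 0.378  -0.4195  0.0091]
grey [319.4 204.2] 171722 [639. 399.] -0.0 z 0.0018 P [0.5116 0.0282 0.0018]
grey [421.8 195.9] 501 [31.5 63.1] 27.5 z -0.001 P [ 0.5346 -0.2835 -0.001 ]
grey [365.9 200.9] 87 [11.2 10.2] 8.1 z -0.0011 P [ 0.5208 -0.1131 -0.0011]
grey [383.3 208.5] 373 [19. 20.] 90.0 z 0.0227 P [ 0.4962 -0.1614  0.0227]
grey [364.6 211.6] 48 [ 8. 10.] 90.0 z -0.0007 P [ 0.4883 -0.1087 -0.0007]
grey [318.1 222.2] 78 [14.7 10. ] 78.7 z -0.0005 P [ 0.4575  0.0324 -0.0005]
red [296.6 146.4] 20 [4.2 4.2] 45.0 z 0.0406 P [0.6808 0.0945 0.0406]
red [239.2 252.6] 5 [1. 2.] 90.0 z 0.004 P [0.3685 0.2689 0.004 ]
red [196.2 256.5] 4 [1. 2.] 90.0 z 0.0047 P [0.3581 0.3966 0.0047]
```

View pics/ctop.png

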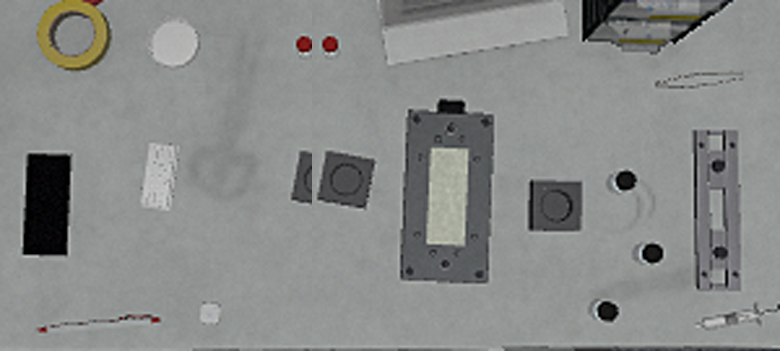

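View pics/cscene.png

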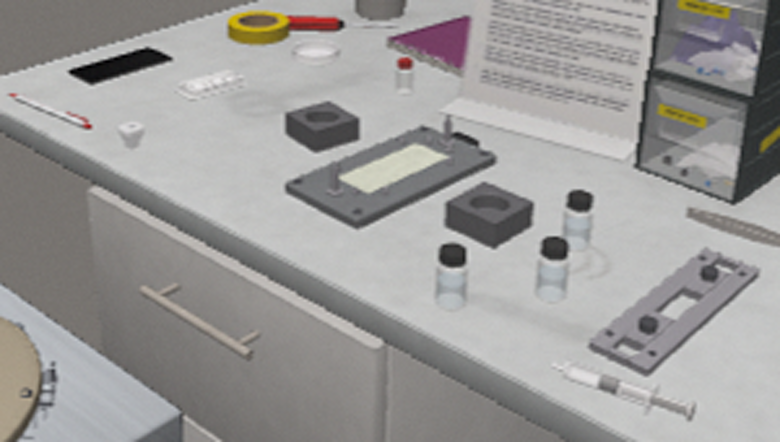

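The crops settle the choices: the nearest black-capped vial is at top (403,249), and the chip is the white-ported clear plate at top (241,197). The petri dish is at (247,147), the knob at (261,250), and the red-capped vial at (297,146). Next I'll measure precisely and check heights across both views.

Run:
```python
from h import *
t=np.load("top0.npz")["p"];s=np.load("scene0.npz")["p"];P=np.load("P.npy")
g=cv2.cvtColor(t,cv2.COLOR_RGB2HSV);V=g[...,2].astype(int)
print("table V",np.median(V[200:240,250:290]))
def obj(name,win,thr,z,fill=True,light=False):
    x0,x1,y0,y1=win;w=V[y0:y1,x0:x1];m=((w<thr) if not light else (w>thr)).astype(np.uint8)
    cs,_=cv2.findContours(m,cv2.RETR_EXTERNAL,cv2.CHAIN_APPROX_NONE)
    c=max(cs,key=cv2.contourArea);mm=np.zeros_like(m);cv2.drawContours(mm,[c],-1,1,-1)
    q=np.argwhere(mm)[:,::-1]+[x0,y0];W=np.array([onz("top",u,v,z)[:2] for u,v in q])
    mu=W.mean(0);ew,ev=np.linalg.eigh(np.cov((W-mu).T));a=ev[:,1]*np.sign(ev[0,1])
    yaw=np.degrees(np.arctan2(a[1],a[0]));rr=cv2.minAreaRect((W*1000).astype(np.float32))
    zz=P[q[:,1],q[:,0],2]
    print(name,"n",len(q),"px",q.mean(0).round(1),"mu",(mu*1000).round(1),"yaw",yaw.round(1),"ext",(np.sqrt(12*ew)*1000).round(1),"rect",np.round(rr[0],1),np.round(rr[1],1),round(rr[2],1),"z",np.percentile(zz,[20,50,80]).round(4))
obj("stage",(320,364,173,245),130,.012)
obj("pad",(330,356,180,230),170,.012,light=True)
obj("heater",(183,215,184,234),90,.005)
obj("chip",(228,256,180,215),190,.008,light=True)
obj("frame",(434,460,176,246),150,.008)
obj("holdL",(289,318,184,214),120,.025)
obj("holdR",(370,398,195,224),120,.025)
# pins & caps: two views
gs=cv2.cvtColor(s,cv2.COLOR_RGB2HSV)
def cen(im,win,f):
    x0,x1,y0,y1=win;m=f(im[y0:y1,x0:x1]);n,l,st,ce=cv2.connectedComponentsWithStats(m.astype(np.uint8));k=1+np.argmax(st[1:,4]);return ce[k]+[x0,y0],st[k]
dk=lambda h:h[...,2]<60
rd=lambda h:(h[...,1]>120)&((h[...,0]<8)|(h[...,0]>172))
for nm,wt,ws,f in[("large",(395,412,240,258),(345,362,255,270),dk),("red",(290,304,140,153),(325,345,183,193),rd),
  ("heater",(183,215,184,234),(200,250,180,200),dk)]:
    a,_=cen(g,wt,f);b,st=cen(gs,ws,f);p,e=tri(a,b);print(nm,a.round(1),b.round(1),st,(p*1000).round(1),"gap",round(e*1000,1))
for k in (0.05,0.02):pass
print("scene chip/frame/stage depth z:")
d=np.load("scene0.npz")["d"];f,cx,cy,o,R=K("scene");v,u=np.mgrid[:400,:640]
Q=np.stack([(u-cx)/f*d,(v-cy)/f*d,d],-1)@R.T+o
for nm,c in dict(stage=(0.51,-.042),heater=(.5,.395),frame=(.49,-.337),chip=(.53,.26),hL=(.525,.055),hR=(.52,-.165)).items():
    m=np.hypot(Q[...,0]-c[0],Q[...,1]-c[1])<.012;print(nm,m.sum(),np.percentile(Q[m][:,2],[10,50,90]).round(4))
```

```text
table V 149.0
stage n 2227 px [341.6 205.4] mu [507.1 -38.4] yaw -3.4 ext [101.8 196.6] rect [507.9 -38.4] [102.  197.4] 86.9 z [0.009  0.0112 0.0132]
pad n 506 px [341.7 205.2] mu [507.6 -38.7] yaw -3.0 ext [ 41.4 110.1] rect [508.1 -38.6] [ 41.6 109.4] 86.8 z [0.0095 0.0115 0.0134]Traceback (most recent call last):
  File "<stdin>", line 16, in <module>
  File "<stdin>", line 9, in obj
  File "h.py", line 8, in onz
    o,d=ray(n,u,v);return o+d*(z-o[2])/d[2]
        ~~~^^^^^^^
  File "h.py", line 6, in ray
    f,cx,cy,o,R=K(n);return o,R@np.array([(u-cx)/f,(v-cy)/f,1.])
                ~^^^
  File "h.py", line 4, in K
    i=r.camera_info(n);return 200/np.tan(np.radians(i["fovy"]/2)),i["cx"],i["cy"],np.array(i["origin"]),np.array(i["orientation"])
ValueError: time passes only in moves, steps and waits
```

```bash
sed -i 's/^def K(n):/import functools\n@functools.lru_cache(None)\ndef K(n):/' h.py
cat > meas.py <<'E'
from h import *
def obj(V,P,name,win,thr,z,light=False):
    x0,x1,y0,y1=win;w=V[y0:y1,x0:x1];m=((w<thr) if not light else (w>thr)).astype(np.uint8)
    cs,_=cv2.findContours(m,cv2.RETR_EXTERNAL,cv2.CHAIN_APPROX_NONE)
    c=max(cs,key=cv2.contourArea);mm=np.zeros_like(m);cv2.drawContours(mm,[c],-1,1,-1)
    q=np.argwhere(mm)[:,::-1]+[x0,y0];W=np.array([onz("top",u,v,z)[:2] for u,v in q])
    mu=W.mean(0);ew,ev=np.linalg.eigh(np.cov((W-mu).T));a=ev[:,1]*np.sign(ev[0,1])
    yaw=np.degrees(np.arctan2(a[1],a[0]));rr=cv2.minAreaRect((W*1000).astype(np.float32))
    zz=P[q[:,1],q[:,0],2]
    print(name,"n",len(q),"px",q.mean(0).round(1),"mu",(mu*1000).round(1),"yaw",yaw.round(1),"ext",(np.sqrt(12*ew)*1000).round(1),"rect",np.round(rr[0],1),np.round(rr[1],1),round(rr[2],1),"z",np.percentile(zz,[20,50,80]).round(4))
E
python3 - <<'E'
from meas import *
t=np.load("top0.npz")["p"];s=np.load("scene0.npz")["p"];P=np.load("P.npy")
g=cv2.cvtColor(t,cv2.COLOR_RGB2HSV);V=g[...,2].astype(int)
for a in[("heater",(183,215,184,234),90,.005),
("chip",(228,256,180,215),165,.008,True),("chip2",(228,256,180,215),180,.008,True),
("frame",(434,460,176,246),130,.008),("frame2",(434,460,176,246),115,.008),
("holdL",(289,318,184,214),110,.025),
("holdR",(370,398,195,224),110,.025)]:
    try:obj(V,P,*a)
    except Exception as e:print(a[0],e)
print(V[208,428:466],V[197,226:258])
gs=cv2.cvtColor(s,cv2.COLOR_RGB2HSV)
def cen(im,win,f):
    x0,x1,y0,y1=win;m=f(im[y0:y1,x0:x1]);n,l,st,ce=cv2.connectedComponentsWithStats(m.astype(np.uint8));k=1+np.argmax(st[1:,4]);return ce[k]+[x0,y0],st[k]
dk=lambda h:h[...,2]<60
rd=lambda h:(h[...,1]>120)&((h[...,0]<8)|(h[...,0]>172))
for nm,wt,ws,f in[("large",(395,412,240,258),(345,362,255,270),dk),("red",(290,304,140,153),(325,345,183,193),rd),
  ("heater",(183,215,184,234),(200,250,180,200),dk)]:
    a,_=cen(g,wt,f);b,st=cen(gs,ws,f);p,e=tri(a,b);print(nm,a.round(1),b.round(1),st,(p*1000).round(1),"gap",round(e*1000,1))
d=np.load("scene0.npz")["d"];f,cx,cy,o,R=K("scene");v,u=np.mgrid[:400,:640]
Q=np.stack([(u-cx)/f*d,(v-cy)/f*d,d],-1)@R.T+o
for nm,c in dict(stage=(0.51,-.042),heater=(.5,.395),frame=(.49,-.337),chip=(.53,.26),hL=(.525,.055),hR=(.52,-.165)).items():
    m=np.hypot(Q[...,0]-c[0],Q[...,1]-c[1])<.012;print(nm,m.sum(),np.percentile(Q[m][:,2],[10,50,90]).round(4))
E
```

```text
heater n 663 px [197.6 208.1] mu [502.8 394.5] yaw -1.6 ext [ 51. 117.] rect [503.1 394.5] [ 51.  114.4] 89.6 z [0.002  0.004  0.0061]
chip n 258 px [240.5 197.6] mu [533.1 265.3] yaw -5.4 ext [32.5 74.7] rect [533.7 264.1] [33.6 74.3] 82.3 z [0.0058 0.0087 0.011 ]
chip2 n 205 px [240.3 197.8] mu [532.3 265.9] yaw -2.9 ext [28.9 66. ] rect [533.5 264.1] [31.9 72.3] 82.2 z [0.0067 0.0088 0.0112]
frame n 1088 px [445.2 210.6] mu [ 489.2 -350.5] yaw -0.7 ext [ 53.4 186.3] rect [ 489.8 -350.9] [ 53.6 183.9] 89.5 z [0.003  0.0064 0.0089]
frame2 n 148 px [440.7 203.6] mu [ 510.5 -337.4] yaw -8.0 ext [ 36.8 200.4] rect [ 489.9 -342.6] [ 36.4 183.9] 89.3 z [0.0025 0.0061 0.0099]
holdL n 367 px [302.6 198.6] mu [527.2  77.9] yaw -21.3 ext [56.7 57.4] rect [527.1  77.8] [56.4 56.9] 79.2 z [0.0103 0.0226 0.0252]
holdR n 387 px [383.1 209. ] mu [ 494.6 -160.4] yaw -72.7 ext [55.6 61.1] rect [ 495.7 -160.2] [59.4 56.4] 88.8 z [0.0103 0.0226 0.0251]
[153 151 147 151 154 153 152 156 166  19 138 121 115 114 117 159 151 146
 152 159  73 118 121 114 120 111 133 158 155 155 152 156 154 157 153 153
 154 152] [152 153 154 151 151 151 154 152 154 150 189 189 174 184 186 160 187 189
 189 183 157 156 146 145 148 144 141 134 131 129 137 143]
large [403.2 249.2] [353.8 263.1] [ 4  4 10  8 49] [ 375.8 -212.5   43.1] gap 2.1
red [296.6 146.7] [335.3 188.7] [ 8  4  5  4 15] [679.5  95.2  38.8] gap 2.1
heater [197.6 208.4] [225.5 189.7] [  7   4  39  13 221] [500.1 396.2   3.7] gap 4.4
stage 32 [0.0125 0.0135 0.0144]
heater 19 [0.0056 0.0065 0.0074]
frame 67 [0.0001 0.0075 0.0091]
chip 32 [0.0028 0.0109 0.0122]
hL 76 [0.0017 0.0145 0.0256]
hR 46 [0.0138 0.0238 0.0264]
```

```bash
python3 -m creep '[[60,0.97,0.9,0,0,0,-0.325],[60,0.97,0.9,0,0,0,-0.325],[60,0.97,0.9,0,0,0,-0.325],[60,0.97,0.9,0,0,0,-0.325],[60,0.97,0.9,0,0,0,-0.325],[60,0.97,0.9,0,0,0,-0.325],[60,0.97,0.9,0,0,0,-0.325],[60,0.97,0.9,0,0,0,-0.325],[60,0.97,0.9,0,0,0,-0.325],[60,0.97,0.9,0,0,0,-0.325]]' 40
python3 -m creep '[[60,0,1,0,0,0,0],[60,0,1,0,0,0,0],[60,0,1,0,0,0,0],[60,0,1,0,0,0,0],[60,0,1,0,0,0,0],[60,0,1,0,0,0,0],[60,0,1,0,0,0,0],[60,0,1,0,0,0,0],[60,0,1,0,0,0,0],[60,0,1,0,0,0,0]]'
python3 -m creep '[[60,0,1,0,0,0,0],[60,0,1,0,0,0,0],[60,0,1,0,0,0,0],[60,0,1,0,0,0,0],[60,0,1,0,0,0,0],[60,0,1,0,0,0,0],[60,0,1,0,0,0,0],[60,0,1,0,0,0,0],[60,0,1,0,0,0,0],[60,0,1,0,0,0,0]]'
```

```text
time: 0.93
eef_pos: [0.5034, -0.4219, 0.231]
orientation: [[1.0, -0.031, -0.001], [-0.031, -1.0, 0.0], [-0.001, -0.0, -1.0]]
ft_force: [0.3, -1.6, 0.5]
finger_gap: 0.702
gripper_force: 0.0
time: 1.77
eef_pos: [0.5019, -0.1221, 0.2312]
orientation: [[1.0, -0.029, -0.0], [-0.029, -1.0, 0.0], [-0.0, -0.0, -1.0]]
ft_force: [0.1, 0.8, 0.6]
finger_gap: 0.7
gripper_force: 0.0
time: 2.6
eef_pos: [0.5019, 0.1779, 0.2311]
orientation: [[1.0, -0.029, -0.0], [-0.029, -1.0, -0.0], [-0.0, 0.0, -1.0]]
ft_force: [0.6, -0.3, -0.7]
finger_gap: 0.704
gripper_force: 0.0
```

```bash
python3 -m creep '[[62,0,0.72,-0.57,0,0,0],[62,0,0.72,-0.57,0,0,0],[62,0,0.72,-0.57,0,0,0],[62,0,0.72,-0.57,0,0,0],[62,0,0.72,-0.57,0,0,0],[62,0,0.72,-0.57,0,0,0],[62,0,0.72,-0.57,0,0,0],[62,0,0.72,-0.57,0,0,0],[62,0,0.72,-0.57,0,0,0],[62,0,0.72,-0.57,0,0,0]]'
python3 -m creep '[[62,0,0,-0.3,0,0,0],[62,0,0,-0.3,0,0,0],[62,0,0,-0.3,0,0,0],[62,0,0,-0.3,0,0,0],[62,0,0,-0.2,0,0,0],[62,0,0,-0.1,0,0,0],[62,0,0,-0.1,0,0,0],[62,0,0,-0.1,0,0,0],[62,0,0,0,0,0,0],[62,0,0,0,0,0,0]]'
python3 - <<'E'
from h import *
p,d=r.grab_frame("scene");cv2.imwrite("pics/s1.png",cv2.resize(p[120:270,130:330],None,fx=3.5,fy=3.5)[:,:,::-1])
E
```

```text
time: 3.43
eef_pos: [0.5021, 0.3934, 0.059]
orientation: [[1.0, -0.029, -0.0], [-0.029, -1.0, -0.0], [-0.0, 0.0, -1.0]]
ft_force: [-0.7, -0.1, -0.2]
finger_gap: 0.725
gripper_force: 0.0
time: 4.27
eef_pos: [0.5024, 0.3925, 0.0095]
orientation: [[1.0, -0.029, 0.0], [-0.029, -1.0, 0.0], [0.0, -0.0, -1.0]]
ft_force: [-0.1, 1.0, -0.5]
finger_gap: 0.726
gripper_force: 0.0
```

View pics/s1.png

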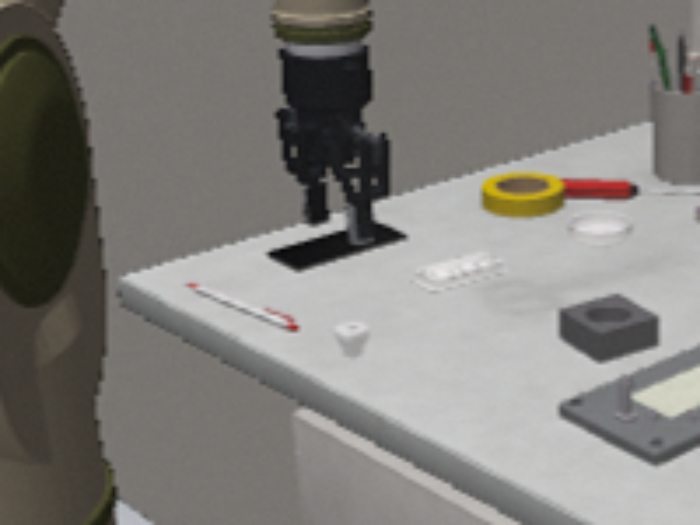

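The fingers straddle the black plate at mid-length, around crop (340,240). I'll go down and close.

```bash
python3 -m creep '[[62,0,0.05,-0.1,0,0,0],[62,0,0,-0.1,0,0,0],[62,0,0,-0.1,0,0,0],[62,0,0,-0.1,0,0,0],[62,0,0,0,0,0,0],[45,0,0,0,0,0,0],[45,0,0,0,0,0,0],[45,0,0,0,0,0,0],[45,0,0,0,0,0,0],[45,0,0,0,0,0,0]]' 40
python3 -m creep '[[45,0,0,0,0,0,0],[45,0,0,0,0,0,0],[45,0,0,0.1,0,0,0],[45,0,0,0.2,0,0,0],[45,0,0,0.3,0,0,0],[45,0,0,0.4,0,0,0],[45,0,0,0.4,0,0,0],[45,0,0,0.4,0,0,0],[45,0,0,0.4,0,0,0],[45,0,0,0.2,0,0,0]]' 60
python3 - <<'E'
from meas import *
p,d=r.grab_frame("scene");q,d2=r.grab_frame("top")
a=cv2.resize(p[140:240,150:300],None,fx=3,fy=3);b=cv2.resize(q[170:240,160:270],None,fx=3,fy=3)
b=cv2.copyMakeBorder(b,0,a.shape[0]-b.shape[0],0,0,0);cv2.imwrite("pics/s2.png",np.hstack([a,b])[:,:,::-1])
E
```

```text
time: 5.15
eef_pos: [0.5024, 0.394, -0.0024]
orientation: [[1.0, -0.029, 0.0], [-0.029, -1.0, 0.0], [0.0, -0.0, -1.0]]
ft_force: [-0.8, -0.8, 4.1]
finger_gap: 0.57
gripper_force: 44.4
time: 5.98
eef_pos: [0.503, 0.3945, 0.0718]
orientation: [[1.0, -0.029, 0.002], [-0.029, -1.0, 0.002], [0.002, -0.002, -1.0]]
ft_force: [-0.5, -0.4, -1.5]
finger_gap: 0.559
gripper_force: 61.8
```

View pics/s2.png

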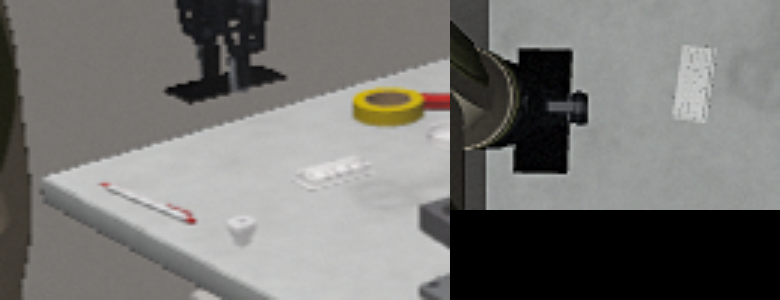

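The plate is held level at mid-length. Next, the stage.

```bash
python3 -m creep '[[45,0,-0.3,0,0,0,-0.03],[45,0,-0.6,0,0,0,-0.03],[45,0,-0.8,0,0,0,-0.03],[45,0,-0.8,0,0,0,-0.03],[45,0,-0.8,0,0,0,-0.03],[45,0.03,-0.8,0,0,0,-0.03],[45,0.03,-0.8,0,0,0,-0.03],[45,0.03,-0.8,0,0,0,-0.03],[45,0.03,-0.8,0,0,0,-0.03],[45,0.03,-0.8,0,0,0,0]]'
python3 -m creep '[[45,0,-0.8,0,0,0,0],[45,0,-0.8,0,0,0,0],[45,0,-0.8,0,0,0,0],[45,0,-0.8,0,0,0,0],[45,0,-0.8,0,0,0,0],[45,0,-0.8,0,0,0,0],[45,0,-0.8,0,0,0,0],[45,0,-0.8,0,0,0,0],[45,0,-0.5,0,0,0,0],[45,0,-0.2,0,0,0,0]]'
python3 -m creep '[[45,0,-0.03,0,0,0,0],[45,0,0,0,0,0,0],[45,0,0,-0.2,0,0,0],[45,0,0,-0.2,0,0,0],[45,0,0,-0.2,0,0,0],[45,0,0,-0.2,0,0,0],[45,0,0,-0.2,0,0,0],[45,0,0,-0.2,0,0,0],[45,0,0,0,0,0,0],[45,0,0,0,0,0,0]]'
python3 - <<'E'
from meas import *
p,d=r.grab_frame("scene");q,d2=r.grab_frame("top");np.savez("t3.npz",p=q,d=d2)
a=cv2.resize(p[170:270,270:400],None,fx=3.5,fy=3.5);b=cv2.resize(q[160:260,300:385],None,fx=3.5,fy=3.5)
cv2.imwrite("pics/s3.png",np.hstack([a,b])[:,:,::-1])
E
```

```text
time: 6.92
eef_pos: [0.5061, 0.173, 0.0686]
orientation: [[0.998, -0.057, -0.001], [-0.057, -0.998, -0.001], [-0.001, 0.001, -1.0]]
ft_force: [1.0, 0.6, -0.6]
finger_gap: 0.558
gripper_force: 61.8
time: 7.75
eef_pos: [0.5056, -0.0414, 0.0687]
orientation: [[0.998, -0.06, -0.002], [-0.06, -0.998, -0.001], [-0.002, 0.001, -1.0]]
ft_force: [0.8, -0.5, -1.1]
finger_gap: 0.557
gripper_force: 61.8
time: 8.58
eef_pos: [0.5066, -0.0388, 0.0328]
orientation: [[0.998, -0.056, -0.001], [-0.056, -0.998, -0.0], [-0.001, 0.0, -1.0]]
ft_force: [0.4, -0.1, -1.3]
finger_gap: 0.561
gripper_force: 61.9
```

View pics/s3.png

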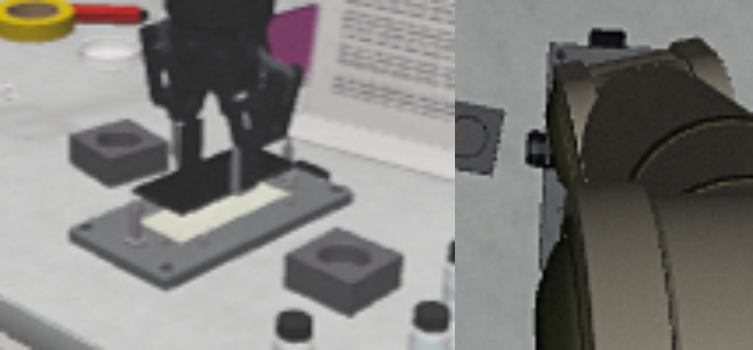

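The plate hangs level over the pad between the pins, with equal margins in the scene crop. I'll lower and release.

```bash
python3 -m creep '[[45,0.02,0,-0.1,0,0,0],[45,0,0,-0.15,0,0,0],[45,0,0,-0.15,0,0,0],[45,0,0,-0.15,0,0,0],[45,0,0,-0.1,0,0,0],[45,0,0,-0.05,0,0,0],[45,0,0,-0.03,0,0,0],[45,0,0,-0.03,0,0,0],[45,0,0,0,0,0,0],[45,0,0,0,0,0,0]]'
```

```text
time: 9.52
eef_pos: [0.5075, -0.0389, 0.0105]
orientation: [[0.998, -0.056, 0.0], [-0.056, -0.998, 0.0], [0.0, -0.0, -1.0]]
ft_force: [0.9, 0.4, -1.3]
finger_gap: 0.558
gripper_force: 61.9
```

```bash
python3 -m creep '[[45,0,0,-0.02,0,0,0],[45,0,0,0,0,0,0],[54,0,0,0,0,0,0],[60,0,0,0,0,0,0],[62,0,0,0,0,0,0],[62,0,0,0,0,0,0],[62,0,0,0.1,0,0,0],[62,0,0,0.3,0,0,0],[62,0,0,0.6,0,0,0],[62,0,0,0.8,0,0,0]]'
python3 -m creep '[[45,0,0.7,0.6,0,0,-0.1],[45,0,1,0.2,0,0,-0.1],[45,0,1,0,0,0,-0.1],[45,0.1,1,0,0,0,-0.1],[45,0.1,1,0,0,0,-0.1],[45,0.1,1,0,0,0,-0.1],[45,0.2,1,0,0,0,-0.1],[45,0.2,1,0,0,0,-0.05],[45,0.2,1,0,0,0,0],[45,0,1,0,0,0,0]]'
python3 - <<'E'
from meas import *
p,d=r.grab_frame("scene");q,d2=r.grab_frame("top");np.savez("t4.npz",p=q,d=d2)
a=cv2.resize(p[170:270,270:400],None,fx=3.5,fy=3.5);b=cv2.resize(q[160:260,300:385],None,fx=3.5,fy=3.5)
cv2.imwrite("pics/s4.png",np.hstack([a,b])[:,:,::-1])
V=q.max(2).astype(int);P=np.load("P.npy")
obj(V,P,"heater",(331,354,183,229),45,.017)
E
```

```text
time: 10.35
eef_pos: [0.5066, -0.0388, 0.064]
orientation: [[0.998, -0.056, -0.003], [-0.056, -0.998, -0.0], [-0.003, 0.0, -1.0]]
ft_force: [1.0, -0.7, 0.3]
finger_gap: 0.732
gripper_force: 0.0
time: 11.18
eef_pos: [0.5354, 0.2537, 0.0889]
orientation: [[0.991, -0.131, 0.001], [-0.131, -0.991, 0.001], [0.001, -0.001, -1.0]]
ft_force: [-0.0, 0.8, -0.3]
finger_gap: 0.532
gripper_force: 0.0
heater n 636 px [342.1 205. ] mu [507.9 -39.5] yaw -3.2 ext [ 48.8 115.7] rect [507.9 -39.6] [ 49.1 115.5] 86.8 z [0.0094 0.0114 0.0134]
```

View pics/s4.png

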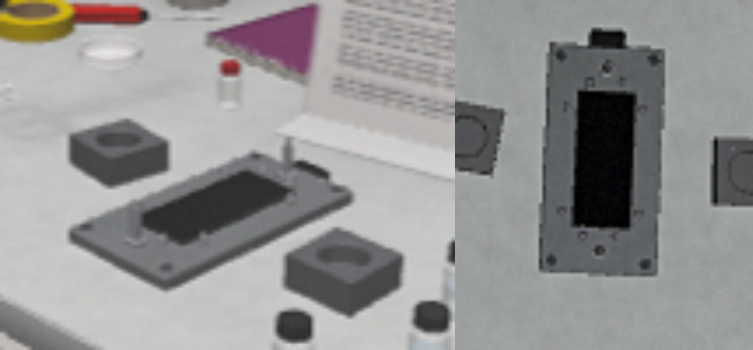

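The heater lies flat inside the dowels: the mask gives (508,-39.5) at -3.2°. Now the chip.

```bash
python3 -m creep '[[45,-0.06,0.33,-0.3,0,0,0],[45,0,0,-0.5,0,0,0],[45,0,0,-0.6,0,0,0],[45,0,0,-0.5,0,0,0],[45,0,0,-0.4,0,0,0],[45,0,0,-0.3,0,0,0],[45,0,0,-0.1,0,0,0],[45,0,0,-0.05,0,0,0],[45,0,0,0,0,0,0],[45,0,0,0,0,0,0]]'
python3 - <<'E'
from meas import *
p,d=r.grab_frame("scene");cv2.imwrite("pics/s5.png",cv2.resize(p[150:230,210:320],None,fx=6,fy=6)[:,:,::-1])
E
```

```text
time: 12.12
eef_pos: [0.5329, 0.262, 0.0059]
orientation: [[0.991, -0.131, 0.001], [-0.131, -0.991, 0.0], [0.001, -0.0, -1.0]]
ft_force: [-0.0, -0.1, -0.0]
finger_gap: 0.526
gripper_force: 0.0
```

View pics/s5.png

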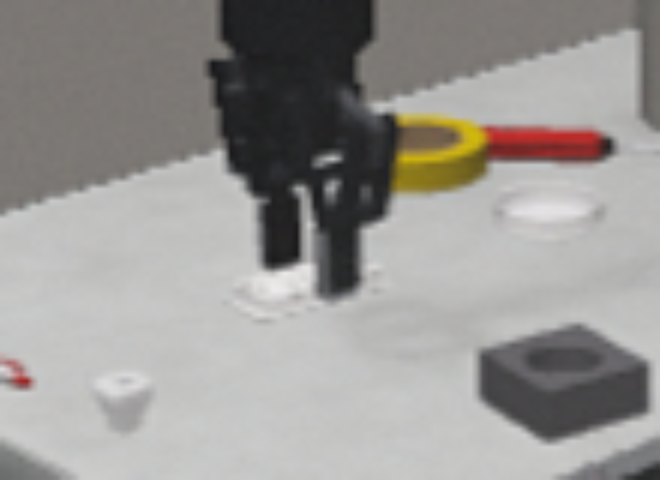

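The fingers straddle the chip's block at mid-length, crop (310,280). I'll close and lift.

```bash
python3 -m creep '[[45,0.03,0.05,-0.08,0,0,0],[45,0,0,0,0,0,0],[25,0,0,0,0,0,0],[25,0,0,0,0,0,0],[25,0,0,0,0,0,0],[25,0,0,0,0,0,0],[25,0,0,0,0,0,0],[25,0,0,0,0,0,0],[25,0,0,0,0,0,0],[25,0,0,0,0,0,0]]' 25
python3 -m creep '[[25,0,0,0.1,0,0,0],[25,0,0,0.2,0,0,0],[25,0,0,0.4,0,0,0],[25,0,0,0.4,0,0,0],[25,0,0,0.4,0,0,0],[25,0,0,0.4,0,0,0],[25,0,0,0.3,0,0,0],[25,0,0,0.1,0,0,0],[25,0,0,0,0,0,0],[25,0,0,0,0,0,0]]'
python3 - <<'E'
from meas import *
p,d=r.grab_frame("scene");q,d2=r.grab_frame("top");np.savez("t6.npz",p=q,d=d2)
a=cv2.resize(p[140:220,210:310],None,fx=4,fy=4);b=cv2.resize(q[160:240,200:290],None,fx=4,fy=4)
cv2.imwrite("pics/s6.png",np.hstack([a,b])[:,:,::-1])
E
```

```text
time: 13.0
eef_pos: [0.5336, 0.2637, 0.0033]
orientation: [[0.991, -0.131, 0.0], [-0.131, -0.991, 0.0], [0.0, -0.0, -1.0]]
ft_force: [-0.4, 0.0, 6.2]
finger_gap: 0.341
gripper_force: 25.1
time: 13.83
eef_pos: [0.5335, 0.2635, 0.0721]
orientation: [[0.991, -0.131, 0.0], [-0.131, -0.991, 0.0], [0.0, -0.0, -1.0]]
ft_force: [-0.1, -0.2, 0.1]
finger_gap: 0.338
gripper_force: 24.8
```

View pics/s6.png

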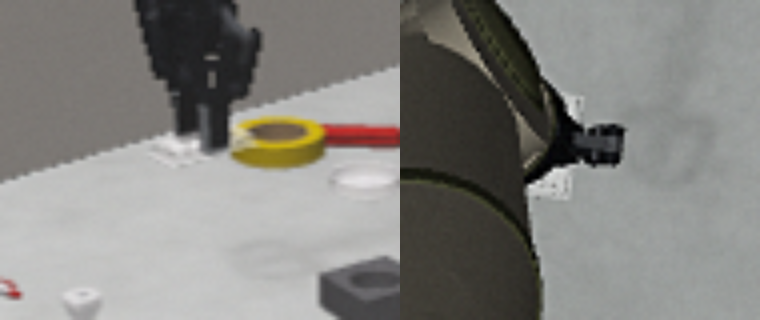

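```bash
python3 - <<'E'
from h import *
print(onz("top",244.3,197.1,.0695))
E
python3 -m creep '[[25,0,-0.3,0,0,0,0],[25,-0.1,-0.6,0,0,0,0.1],[25,-0.1,-0.8,0,0,0,0.1],[25,-0.1,-0.8,0,0,0,0.1],[25,-0.1,-0.8,0,0,0,0.1],[25,-0.1,-0.8,0,0,0,0.1],[25,-0.1,-0.8,0,0,0,0.1],[25,-0.1,-0.8,0,0,0,0.1],[25,-0.1,-0.8,0,0,0,0.05],[25,-0.06,-0.8,0,0,0,0]]'
python3 -m creep '[[25,0,-0.8,0,0,0,0],[25,0,-0.8,0,0,0,0],[25,0,-0.6,0,0,0,0],[25,0,-0.3,0,0,0,0],[25,0,-0.1,0,0,0,0],[25,0,0,-0.2,0,0,0],[25,0,0,-0.3,0,0,0],[25,0,0,-0.3,0,0,0],[25,0,0,0,0,0,0],[25,0,0,0,0,0,0]]'
```

```text
[0.52950522 0.24276772 0.0695    ]
time: 14.77
eef_pos: [0.5068, 0.0426, 0.0715]
orientation: [[0.998, -0.056, -0.001], [-0.056, -0.998, -0.0], [-0.001, 0.0, -1.0]]
ft_force: [-0.4, -0.4, -0.0]
finger_gap: 0.338
gripper_force: 24.8
time: 15.6
eef_pos: [0.5072, -0.0325, 0.0469]
orientation: [[0.999, -0.054, -0.002], [-0.054, -0.999, 0.0], [-0.002, -0.0, -1.0]]
ft_force: [0.2, 0.1, 0.0]
finger_gap: 0.341
gripper_force: 24.8
```

```bash
python3 -m creep '[[25,0.06,-0.12,-0.1,0,0,0],[25,0,-0.11,-0.2,0,0,0],[25,0,0,-0.2,0,0,0],[25,0,0,-0.15,0,0,0],[25,0,0,-0.1,0,0,0],[25,0,0,-0.06,0,0,0],[25,0,0,-0.03,0,0,0],[25,0,0,-0.03,0,0,0],[25,0,0,0,0,0,0],[25,0,0,0,0,0,0]]'
```

```text
time: 16.43
eef_pos: [0.5096, -0.0404, 0.022]
orientation: [[0.998, -0.056, 0.0], [-0.056, -0.998, 0.0], [0.0, -0.0, -1.0]]
ft_force: [0.3, -0.1, -1.1]
finger_gap: 0.34
gripper_force: 24.8
```

```bash
python3 -m creep '[[25,-0.03,0.03,-0.03,0,0,0],[25,0,0,-0.02,0,0,0],[25,0,0,0,0,0,0],[32,0,0,0,0,0,0],[40,0,0,0,0,0,0],[42,0,0,0,0,0,0],[42,0,0,0.05,0,0,0],[42,0,0,0.3,0,0,0],[42,0,0,0.6,0,0,0],[42,0,0,0.8,0,0,0]]'
python3 -m creep '[[62,0,-0.4,0.8,0,0,0.1],[62,0,-0.8,0.2,0,0,0.1],[62,-0.1,-1,0,0,0,0.1],[62,-0.1,-1,0,0,0,0.15],[62,-0.1,-1,0,0,0,0],[62,-0.1,-1,0,0,0,0],[62,-0.1,-1,0,0,0,0],[62,-0.1,-1,0,0,0,0],[62,0,-1,0,0,0,0],[62,0,-1,0,0,0,0]]'
python3 - <<'E'
from meas import *
p,d=r.grab_frame("scene");q,d2=r.grab_frame("top");np.savez("t7.npz",p=q,d=d2)
a=cv2.resize(p[180:260,285:375],None,fx=4.5,fy=4.5);b=cv2.resize(q[165:245,315:385],None,fx=4.5,fy=4.5)
cv2.imwrite("pics/s7.png",np.hstack([a,b])[:,:,::-1])
V=q.max(2).astype(int);P=np.load("P.npy")
obj(V,P,"chip",(333,352,188,222),90,.019,True)
obj(V,P,"heater",(331,354,183,229),45,.017)
E
```

```text
time: 17.27
eef_pos: [0.5077, -0.0394, 0.0729]
orientation: [[0.998, -0.056, -0.003], [-0.056, -0.998, -0.0], [-0.003, 0.0, -1.0]]
ft_force: [0.6, 0.1, 0.1]
finger_gap: 0.492
gripper_force: 0.0
time: 18.1
eef_pos: [0.49, -0.3172, 0.1037]
orientation: [[1.0, -0.012, -0.0], [-0.012, -1.0, -0.0], [-0.0, 0.0, -1.0]]
ft_force: [0.5, 0.4, 0.5]
finger_gap: 0.722
gripper_force: 0.0
chip n 256 px [342.7 204.4] mu [509.6 -41.3] yaw -3.1 ext [31.9 72.6] rect [508.5 -41.2] [31.4 71.9] 86.5 z [0.0095 0.0115 0.0136]
heater n 637 px [342.1 205. ] mu [507.8 -39.5] yaw -3.3 ext [ 48.9 115.8] rect [507.8 -39.7] [ 49.6 116. ] 86.0 z [0.0094 0.0114 0.0134]
```

View pics/s7.png

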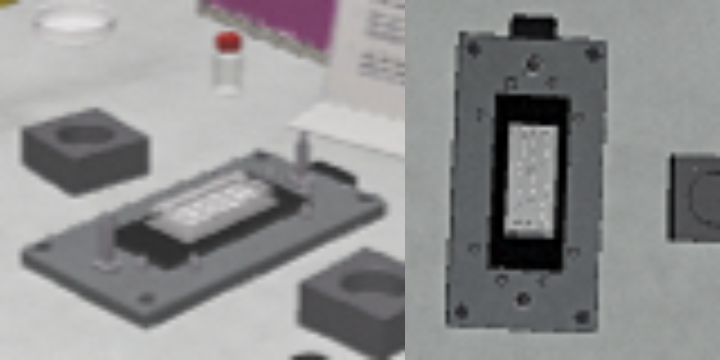

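The chip lies flat on the heater, centred to about 1 mm both ways. Next, the frame.

```bash
python3 -m creep '[[62,0,-0.5,-0.3,0,0,0],[62,0,-0.4,-0.6,0,0,0],[62,0,-0.1,-0.7,0,0,0],[62,0,0,-0.6,0,0,0],[62,0,0,-0.5,0,0,0],[62,0,0,-0.4,0,0,0],[62,0,0,-0.2,0,0,0],[62,0,0,-0.05,0,0,0],[62,0,0,0,0,0,0],[62,0,0,0,0,0,0]]'
python3 - <<'E'
from meas import *
p,d=r.grab_frame("scene");cv2.imwrite("pics/s8.png",cv2.resize(p[220:320,370:490],None,fx=5,fy=5)[:,:,::-1])
E
```

```text
time: 19.03
eef_pos: [0.4908, -0.3451, 0.0027]
orientation: [[1.0, -0.01, -0.0], [-0.01, -1.0, -0.0], [-0.0, 0.0, -1.0]]
ft_force: [-0.0, 1.3, 0.1]
finger_gap: 0.725
gripper_force: 0.0
```

View pics/s8.png

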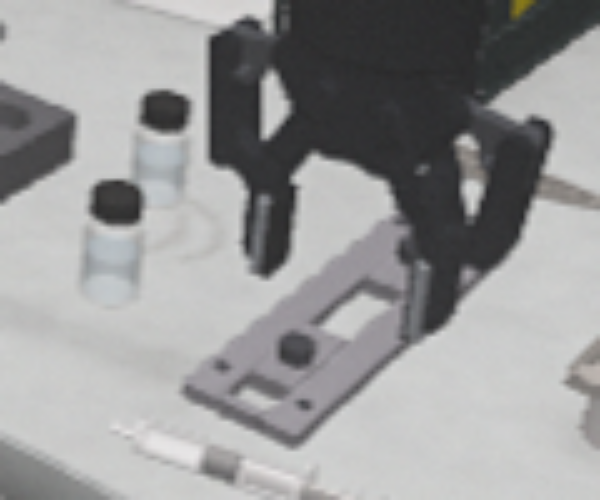

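The right-hand finger stands at the frame's edge, so I'll shift -y 6 mm, then lower and close.

```bash
python3 -m creep '[[62,0,-0.1,0,0,0,0],[62,-0.03,-0.1,0,0,0,0],[62,0,0,0,0,0,0],[62,0,0,-0.07,0,0,0],[62,0,0,-0.06,0,0,0],[62,0,0,-0.03,0,0,0],[62,0,0,0,0,0,0],[45,0,0,0,0,0,0],[45,0,0,0,0,0,0],[45,0,0,0,0,0,0]]' 40
python3 -m creep '[[45,0,0,0,0,0,0],[45,0,0,0,0,0,0],[45,0,0,0,0,0,0],[45,0,0,0,0,0,0],[45,0,0,0.1,0,0,0],[45,0,0,0.3,0,0,0],[45,0,0,0.5,0,0,0],[45,0,0,0.6,0,0,0],[45,0,0,0.6,0,0,0],[45,0,0,0.6,0,0,0]]' 70
python3 - <<'E'
from meas import *
p,d=r.grab_frame("scene");q,d2=r.grab_frame("top");np.savez("t9.npz",p=q,d=d2)
a=cv2.resize(p[200:310,360:490],None,fx=3.3,fy=3.3);b=cv2.resize(q[165:275,395:495],None,fx=3.3,fy=3.3)
cv2.imwrite("pics/s9.png",np.hstack([a,b])[:,:,::-1])
E
```

```text
time: 19.92
eef_pos: [0.4897, -0.3514, -0.0023]
orientation: [[1.0, -0.011, -0.0], [-0.011, -1.0, 0.0], [-0.0, -0.0, -1.0]]
ft_force: [-0.7, -0.1, 2.9]
finger_gap: 0.567
gripper_force: 41.8
time: 20.75
eef_pos: [0.4896, -0.3515, 0.0798]
orientation: [[1.0, -0.011, -0.0], [-0.011, -1.0, 0.0], [-0.0, -0.0, -1.0]]
ft_force: [0.2, 0.8, -1.4]
finger_gap: 0.559
gripper_force: 72.3
```

View pics/s9.png

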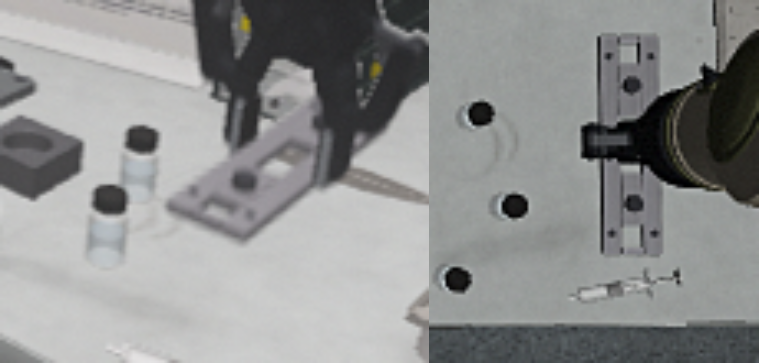

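```bash
python3 - <<'E'
from h import *
a=onz("top",456.2,190.8,.098);b=onz("top",456.8,226.5,.098);print((a+b)/2,a-b)
for u,v in((342.9,178.6),(340.7,231.)):print(onz("top",u,v,.042))
E
python3 -m creep '[[45,0,0.3,0.1,0,0,0],[45,0.1,0.6,0,0,0,-0.1],[45,0.1,0.8,0,0,0,-0.1],[45,0.1,0.8,0,0,0,-0.1],[45,0.1,0.8,0,0,0,-0.1],[45,0.1,0.8,0,0,0,-0.05],[45,0.1,0.8,0,0,0,0],[45,0,0.8,0,0,0,0],[45,0,0.8,0,0,0,0],[45,0,0.8,0,0,0,0]]'
python3 -m creep '[[45,0,0.8,0,0,0,0],[45,0,0.8,0,0,0,0],[45,0,0.8,0,0,0,0],[45,0,0.4,0,0,0,0],[45,0,0.1,0,0,0,0],[45,0,0,0,0,0,0],[45,0,0,-0.2,0,0,0],[45,0,0,-0.2,0,0,0],[45,0,0,0,0,0,0],[45,0,0,0,0,0,0]]'
```

```text
[ 0.49055923 -0.35277527  0.098     ] [ 0.09953012 -0.00157994  0.        ]
[ 0.5839909  -0.04119241  0.042     ]
[ 0.43063246 -0.03286327  0.042     ]
time: 21.68
eef_pos: [0.5068, -0.1305, 0.0808]
orientation: [[0.998, -0.056, -0.002], [-0.056, -0.998, 0.001], [-0.002, -0.0, -1.0]]
ft_force: [-0.2, 0.4, -0.6]
finger_gap: 0.559
gripper_force: 72.4
time: 22.52
eef_pos: [0.5072, -0.0465, 0.0689]
orientation: [[0.998, -0.058, -0.001], [-0.058, -0.998, -0.0], [-0.001, 0.0, -1.0]]
ft_force: [0.4, -1.6, -1.4]
finger_gap: 0.557
gripper_force: 72.4
```

```bash
python3 -m creep '[[45,0,0.1,0,0,0,0],[45,0,0.1,0,0,0,0],[45,0,0.08,0,0,0,0],[45,0,0,-0.2,0,0,0],[45,0,0,-0.2,0,0,0],[45,0,0,-0.2,0,0,0],[45,0,0,-0.05,0,0,0],[45,0,0,0,0,0,0],[45,0,0,0,0,0,0],[45,0,0,0,0,0,0]]'
python3 - <<'E'
from meas import *
p,d=r.grab_frame("scene");q,d2=r.grab_frame("top");np.savez("t10.npz",p=q,d=d2)
a=cv2.resize(p[175:265,275:385],None,fx=4,fy=4);b=cv2.resize(q[165:255,310:395],None,fx=4,fy=4)
cv2.imwrite("pics/s10.png",np.hstack([a,b])[:,:,::-1])
E
```

```text
time: 23.35
eef_pos: [0.5078, -0.0372, 0.0501]
orientation: [[0.998, -0.056, -0.0], [-0.056, -0.998, -0.0], [-0.0, 0.0, -1.0]]
ft_force: [-0.2, 0.6, -1.2]
finger_gap: 0.559
gripper_force: 72.4
```

View pics/s10.png

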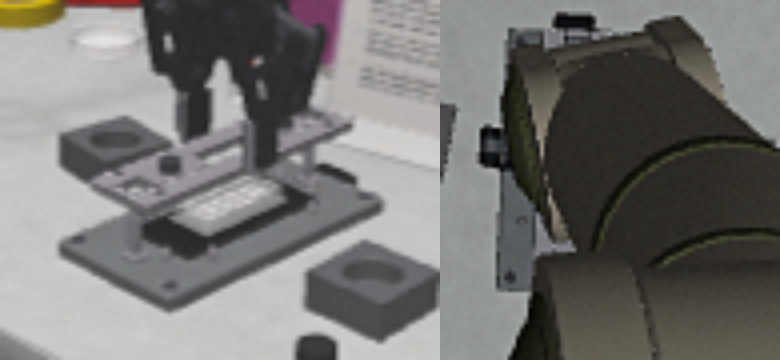

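The near pin, crop (135,230), stands under the frame's slot at (133,185). I'll lower in a guarded way.

```bash
python3 -m creep '[[45,0,-0.03,-0.05,0,0,0],[45,0,0,-0.1,0,0,0],[45,0,0,-0.1,0,0,0],[45,0,0,-0.1,0,0,0],[45,0,0,-0.1,0,0,0],[45,0,0,0,0,0,0],[45,0,0,0,0,0,0],[45,0,0,0,0,0,0],[45,0,0,0,0,0,0],[45,0,0,0,0,0,0]]'
python3 -m creep '[[45,0,0,-0.1,0,0,0],[45,0,0,-0.1,0,0,0],[45,0,0,-0.05,0,0,0],[45,0,0,-0.05,0,0,0],[45,0,0,-0.03,0,0,0],[45,0,0,-0.02,0,0,0],[45,0,0,0,0,0,0],[45,0,0,0,0,0,0],[45,0,0,0,0,0,0],[45,0,0,0,0,0,0]]'
```

```text
time: 24.28
eef_pos: [0.5078, -0.038, 0.0367]
orientation: [[0.998, -0.056, 0.0], [-0.056, -0.998, -0.0], [0.0, -0.0, -1.0]]
ft_force: [0.3, -0.6, -0.8]
finger_gap: 0.556
gripper_force: 72.4
time: 25.12
eef_pos: [0.5078, -0.038, 0.0261]
orientation: [[0.998, -0.056, 0.0], [-0.056, -0.998, 0.0], [0.0, -0.0, -1.0]]
ft_force: [-0.8, 0.4, -0.2]
finger_gap: 0.559
gripper_force: 72.4
```

```bash
python3 -m creep '[[45,0,0,-0.03,0,0,0],[45,0,0,0,0,0,0],[52,0,0,0,0,0,0],[58,0,0,0,0,0,0],[62,0,0,0,0,0,0],[62,0,0,0,0,0,0],[62,0,0,0.05,0,0,0],[62,0,0,0.3,0,0,0],[62,0,0,0.8,0,0,0],[62,0,0,0.9,0,0,0]]'
python3 -m creep '[[50,-0.2,-0.3,0.5,0,0,0],[50,-0.5,-0.6,0,0,0,0],[50,-0.5,-0.7,0,0,0,0],[50,-0.5,-0.7,0,0,0,0],[50,-0.5,-0.7,0,0,0,0],[50,-0.5,-0.7,0,0,0,0],[50,-0.5,-0.7,0,0,0,0],[50,-0.5,-0.7,0,0,0,0],[50,-0.5,-0.7,0,0,0,0],[50,-0.2,0,0,0,0,0]]'
python3 - <<'E'
from meas import *
p,d=r.grab_frame("scene");q,d2=r.grab_frame("top");np.savez("t11.npz",p=q,d=d2)
a=cv2.resize(p[175:285,275:385],None,fx=4,fy=4);b=cv2.resize(q[165:255,310:395],None,fx=4,fy=4)
b=cv2.copyMakeBorder(b,0,a.shape[0]-b.shape[0],0,0,0)
cv2.imwrite("pics/s11.png",np.hstack([a,b])[:,:,::-1])
E
```

```text
time: 25.95
eef_pos: [0.5068, -0.0379, 0.0869]
orientation: [[0.998, -0.056, -0.003], [-0.056, -0.998, -0.0], [-0.003, 0.0, -1.0]]
ft_force: [1.0, -0.5, 0.2]
finger_gap: 0.728
gripper_force: 0.0
time: 26.78
eef_pos: [0.3733, -0.2156, 0.1023]
orientation: [[0.998, -0.061, -0.001], [-0.061, -0.998, -0.002], [-0.001, 0.002, -1.0]]
ft_force: [0.7, -0.6, -0.9]
finger_gap: 0.585
gripper_force: 0.0
```

View pics/s11.png

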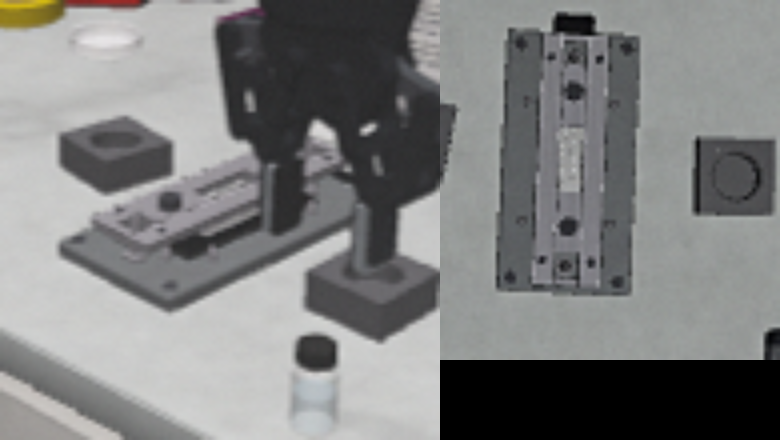

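```bash
python3 - <<'E'
from h import *
z=np.load("t11.npz");d=z["d"];f,cx,cy,o,R=K("top")
v,u=np.mgrid[:400,:640];P=np.stack([(u-cx)/f*d,(v-cy)/f*d,d],-1)@R.T+o
a=np.radians(-3.2);L=(P[...,:2]-[.5077,-.0385])@np.array([[np.cos(a),-np.sin(a)],[np.sin(a),np.cos(a)]])
for x0,x1 in((-92,-68),(-45,-25),(25,45),(68,92)):
  for y0,y1 in((-24,-11),(11,24)):
    m=(L[...,0]>x0/1e3)&(L[...,0]<x1/1e3)&(L[...,1]>y0/1e3)&(L[...,1]<y1/1e3);print(x0,y0,m.sum(),np.median(P[m][:,2]).round(4))
print("wells L",onz("top",303.5,198.8,.025),"R",onz("top",384.5,209.5,.025))
E
python3 -m creep '[[50,0.1,0.1,-0.2,0,0,0],[50,0,0,-0.4,0,0,0],[50,0,0,-0.5,0,0,0],[50,0,0,-0.5,0,0,0],[50,0,0,-0.4,0,0,0],[50,0,0,-0.2,0,0,0],[50,0,0,0,0,0,0],[50,0,0,0,0,0,0],[50,0,0,0,0,0,0],[50,0,0,0,0,0,0]]' 30
```

```text
-92 -24 40 0.0346
-92 11 39 0.0344
-45 -24 28 0.0344
-45 11 28 0.0348
25 -24 28 0.0349
25 11 27 0.0345
68 -24 36 0.0347
68 11 33 0.0347
wells L [0.52667854 0.07531894 0.025     ] R [ 0.49300817 -0.16463187  0.025     ]
time: 27.72
eef_pos: [0.3795, -0.2087, 0.0361]
orientation: [[0.998, -0.055, 0.001], [-0.055, -0.998, -0.0], [0.001, 0.0, -1.0]]
ft_force: [0.3, -0.9, -0.4]
finger_gap: 0.585
gripper_force: 0.0
```

The frame lies flat: depth reads 34.4–34.9 mm at all eight spots. Next, the large vial to the left holder.

```bash
python3 -m creep '[[50,-0.1,-0.12,0,0,0,0],[50,0,0,0,0,0,0],[50,0,0,0,0,0,0],[20,0,0,0,0,0,0],[20,0,0,0,0,0,0],[20,0,0,0,0,0,0],[20,0,0,0,0,0,0],[20,0,0,0,0,0,0],[20,0,0,0,0,0,0],[20,0,0,0,0,0,0]]' 30
python3 -m creep '[[20,0,0,0,0,0,0],[20,0,0,0.2,0,0,0],[20,0,0,0.4,0,0,0],[20,0,0,0.5,0,0,0],[20,0,0,0.5,0,0,0],[20,0,0,0.5,0,0,0],[20,0,0,0.5,0,0,0],[20,0,0,0.3,0,0,0],[20,0,0,0.1,0,0,0],[20,0,0,0,0,0,0]]'
```

```text
time: 28.55
eef_pos: [0.376, -0.2126, 0.0359]
orientation: [[0.998, -0.056, 0.001], [-0.056, -0.998, -0.0], [0.001, 0.0, -1.0]]
ft_force: [0.3, -0.2, 5.9]
finger_gap: 0.243
gripper_force: 28.8
time: 29.38
eef_pos: [0.3759, -0.2129, 0.1265]
orientation: [[0.998, -0.057, 0.001], [-0.057, -0.998, -0.001], [0.001, 0.001, -1.0]]
ft_force: [0.3, -0.4, -1.1]
finger_gap: 0.244
gripper_force: 28.2
```

```bash
python3 -m creep '[[20,0.2,0.3,0,0,0,0],[20,0.3,0.5,0,0,0,0],[20,0.4,0.7,0,0,0,0],[20,0.4,0.7,0,0,0,0],[20,0.4,0.7,0,0,0,0],[20,0.4,0.7,0,0,0,0],[20,0.4,0.7,0,0,0,0],[20,0.4,0.7,0,0,0,0],[20,0.4,0.7,0,0,0,0],[20,0.4,0.7,0,0,0,0]]'
python3 -m creep '[[20,0.4,0.7,0,0,0,0],[20,0.4,0.7,0,0,0,0],[20,0.3,0.7,0,0,0,0],[20,0.2,0.6,0,0,0,0],[20,0.03,0.5,0,0,0,0],[20,0,0.07,0,0,0,0],[20,0,0,0,0,0,0],[20,0,0,0,0,0,0],[20,0,0,0,0,0,0],[20,0,0,0,0,0,0]]'
```

```text
time: 30.22
eef_pos: [0.4867, -0.0194, 0.1248]
orientation: [[0.998, -0.056, -0.002], [-0.056, -0.998, -0.0], [-0.002, 0.0, -1.0]]
ft_force: [-0.2, -1.1, 0.7]
finger_gap: 0.242
gripper_force: 28.2
time: 31.05
eef_pos: [0.5264, 0.0762, 0.1255]
orientation: [[0.998, -0.058, -0.001], [-0.058, -0.998, -0.001], [-0.0, 0.001, -1.0]]
ft_force: [-0.5, 0.2, -0.3]
finger_gap: 0.245
gripper_force: 28.2
```

I've now viewed 15 pictures, one over the limit of 14, so I won't view any more. From here I'll rely on numeric checks and guarded moves.

```bash
python3 -m creep '[[20,0.02,0.03,-0.3,0,0,0],[20,0,0,-0.5,0,0,0],[20,0,0,-0.5,0,0,0],[20,0,0,-0.3,0,0,0],[20,0,0,-0.2,0,0,0],[20,0,0,-0.1,0,0,0],[20,0,0,-0.1,0,0,0],[20,0,0,-0.1,0,0,0],[20,0,0,-0.1,0,0,0],[20,0,0,0,0,0,0]]'
python3 -m creep '[[20,0,0,-0.1,0,0,0],[20,0,0,-0.1,0,0,0],[20,0,0,-0.1,0,0,0],[20,0,0,-0.05,0,0,0],[20,0,0,-0.05,0,0,0],[20,0,0,-0.03,0,0,0],[20,0,0,0,0,0,0],[20,0,0,0,0,0,0],[20,0,0,0,0,0,0],[20,0,0,0,0,0,0]]'
```

```text
time: 31.88
eef_pos: [0.5272, 0.0784, 0.0595]
orientation: [[0.998, -0.056, -0.0], [-0.056, -0.998, 0.0], [-0.0, -0.0, -1.0]]
ft_force: [1.0, -0.1, -0.5]
finger_gap: 0.239
gripper_force: 28.2
time: 32.72
eef_pos: [0.5273, 0.0784, 0.0469]
orientation: [[0.998, -0.056, 0.0], [-0.056, -0.998, 0.0], [0.0, -0.0, -1.0]]
ft_force: [-0.3, -0.4, -0.2]
finger_gap: 0.244
gripper_force: 28.2
```

```bash
python3 - <<'E'
from h import *
P=np.load("P.npy")
for zz in(.03,.06,.1,.15,.2):
  m=(P[...,2]>zz)&(P[...,0]>.45)&(P[...,0]<.9)&(abs(P[...,1]-.095)<.2)
  Q=P[m];k=(np.hypot(Q[:,0]-.68,Q[:,1]-.095)>.03);Q=Q[k];D=np.hypot(Q[:,0]-.68,Q[:,1]-.095);i=D.argsort()[:1]
  print(zz,len(Q),Q[i].round(3),"max y",Q[Q[:,0]>.6][:,1].max() if (Q[:,0]>.6).any() else 0)
E
python3 -m creep '[[20,0,0,-0.02,0,0,0],[20,0,0,0,0,0,0],[35,0,0,0,0,0,0],[45,0,0,0,0,0,0],[45,0,0,0,0,0,0],[45,0,0,0.1,0,0,0],[45,0,0,0.3,0,0,0],[45,0,0,0.6,0,0,0],[45,0,0,0.8,0,0,0],[45,0,0,0.6,0,0,0]]'
```

```text
0.03 3241 [[0.713 0.037 0.058]] max y 0.29466929209149856
0.06 2970 [[0.718 0.037 0.064]] max y 0.29466929209149856
0.1 2528 [[0.725 0.037 0.106]] max y 0.2939949775582101
0.15 1997 [[0.737 0.039 0.154]] max y 0.2687369302269412
0.2 1476 [[0.747 0.042 0.21 ]] max y 0.0458499336884599
time: 33.55
eef_pos: [0.5272, 0.0784, 0.1201]
orientation: [[0.998, -0.056, 0.0], [-0.056, -0.998, 0.0], [0.0, -0.0, -1.0]]
ft_force: [-0.7, -0.3, -0.1]
finger_gap: 0.529
gripper_force: 0.0
```

```bash
python3 -m creep '[[42,0.3,0.05,0,0,0,0],[42,0.7,0.1,0,0,0,0],[42,0.8,0.1,0,0,0,0],[42,0.8,0.1,0,0,0,0],[42,0.8,0.1,0,0,0,0],[42,0.8,0.1,0,0,0,0],[42,0.6,0,0,0,0,0],[42,0.3,0,0,0,0,0],[42,0,0,-0.1,0,0,0],[42,0,0,0,0,0,0]]'
python3 - <<'E'
from h import *
q,d=r.grab_frame("top");s,_=r.grab_frame("scene")
def c(im,win,f):
    x0,x1,y0,y1=win;h=cv2.cvtColor(im,cv2.COLOR_RGB2HSV)[y0:y1,x0:x1];n,l,st,ce=cv2.connectedComponentsWithStats(f(h).astype(np.uint8));k=1+np.argmax(st[1:,4]);return ce[k]+[x0,y0],st[k]
a,st=c(s,(295,313,185,209),lambda h:h[...,2]<45);print("cap scene",a,st,"expected",proj("scene",(.527,.078,.053)))
a,st=c(s,(325,345,180,196),lambda h:(h[...,1]>120)&((h[...,0]<8)|(h[...,0]>172)));print("red",a,st,proj("scene",(.68,.095,.036)))
E
```

```text
time: 34.38
eef_pos: [0.6792, 0.0946, 0.1142]
orientation: [[0.998, -0.056, -0.002], [-0.056, -0.998, -0.0], [-0.002, 0.0, -1.0]]
ft_force: [-0.2, -0.5, -0.4]
finger_gap: 0.492
gripper_force: 0.0
cap scene [303.55555556 200.66666667] [ 6 15  6  2  9] expected (np.float64(304.0895111114562), np.float64(199.8792226473451))
red [335.33333333 188.66666667] [ 8  7  5  4 15] (np.float64(335.81249418169557), np.float64(189.5048135027946))
```

```bash
python3 -m creep '[[42,0,0,-0.3,0,0,0],[42,0,0,-0.6,0,0,0],[42,0,0,-0.6,0,0,0],[42,0,0,-0.6,0,0,0],[42,0,0,-0.4,0,0,0],[42,0,0,-0.2,0,0,0],[42,0,0,-0.1,0,0,0],[42,0,0,0,0,0,0],[42,0,0,0,0,0,0],[42,0,0,0,0,0,0]]'
```

```text
time: 35.32
eef_pos: [0.6808, 0.095, 0.0321]
orientation: [[0.998, -0.056, 0.001], [-0.056, -0.998, 0.0], [0.001, -0.0, -1.0]]
ft_force: [-0.2, 0.0, 0.6]
finger_gap: 0.492
gripper_force: 0.0
```

```bash
python3 -m creep '[[42,0,0,-0.05,0,0,0],[42,0,0,0,0,0,0],[15,0,0,0,0,0,0],[15,0,0,0,0,0,0],[15,0,0,0,0,0,0],[15,0,0,0,0,0,0],[15,0,0,0,0,0,0],[15,0,0,0,0,0,0],[15,0,0,0,0,0,0],[15,0,0,0,0,0,0]]' 30
python3 -m creep '[[15,0,0,0,0,0,0],[15,0,0,0.2,0,0,0],[15,0,0,0.4,0,0,0],[15,0,0,0.5,0,0,0],[15,0,0,0.6,0,0,0],[15,0,0,0.6,0,0,0],[15,0,0,0.5,0,0,0],[15,0,0,0.3,0,0,0],[15,0,0,0.1,0,0,0],[15,0,0,0,0,0,0]]'
```

```text
time: 36.15
eef_pos: [0.6804, 0.0949, 0.0298]
orientation: [[0.998, -0.056, 0.0], [-0.056, -0.998, 0.0], [0.0, -0.0, -1.0]]
ft_force: [0.1, -0.8, 2.4]
finger_gap: 0.184
gripper_force: 28.5
time: 36.98
eef_pos: [0.6805, 0.095, 0.1267]
orientation: [[0.998, -0.056, 0.001], [-0.056, -0.998, 0.0], [0.001, -0.0, -1.0]]
ft_force: [-0.1, 0.9, -0.4]
finger_gap: 0.186
gripper_force: 28.2
```

```bash
python3 - <<'E'
from h import *
z=np.load("t9.npz");d=z["d"];f,cx,cy,o,R=K("top")
v,u=np.mgrid[:400,:640];P=np.stack([(u-cx)/f*d,(v-cy)/f*d,d],-1)@R.T+o
for n,c in(("R",(.4945,-.163)),("L",(.527,.077))):
    m=(P[...,2]>.019)&(P[...,2]<.032)&(np.hypot(P[...,0]-c[0],P[...,1]-c[1])<.045)
    W=(P[m][:,:2]*1000).astype(np.float32);rr=cv2.minAreaRect(W);print(n,"top face",m.sum(),rr,np.median(P[m][:,2]))
    g=np.hypot(P[...,0]-c[0],P[...,1]-c[1])<.016
    Q=P[g&(P[...,2]<.014)]; print("floor pts",len(Q),Q.mean(0),(Q.max(0)+Q.min(0))/2)
E
python3 -m creep '[[15,-0.5,0,0,0,0,0],[15,-0.8,0,0,0,0,0],[15,-0.8,-0.3,0,0,0,0],[15,-0.7,-0.6,0,0,0,0],[15,-0.6,-0.7,0,0,0,0],[15,-0.6,-0.7,0,0,0,0],[15,-0.6,-0.7,0,0,0,0],[15,-0.6,-0.7,0,0,0,0],[15,-0.4,-0.7,0,0,0,0],[15,-0.3,-0.7,0,0,0,0]]'
python3 -m creep '[[15,-0.2,-0.7,0,0,0,0],[15,-0.1,-0.7,0,0,0,0],[15,0,-0.7,0,0,0,0],[15,0,-0.7,0,0,0,0],[15,0,-0.5,0,0,0,0],[15,0,-0.2,0,0,0,0],[15,0,0,0,0,0,0],[15,0,0,0,0,0,0],[15,0,0,0,0,0,0],[15,0,0,0,0,0,0]]'
```

```text
R top face 257 ((495.818115234375, -162.75140380859375), (57.09969711303711, 56.01215744018555), 87.96965026855469) 0.023486283246662687
floor pts 82 [ 0.49492843 -0.16337844  0.00889702] [ 0.49524974 -0.16313158  0.00886941]
L top face 256 ((527.7681274414062, 77.92852020263672), (55.435279846191406, 56.28093338012695), 78.38343811035156) 0.02388457514190989
floor pts 84 [0.52750845 0.07713087 0.00896541] [0.52733494 0.07732743 0.00827737]
time: 37.82
eef_pos: [0.5011, -0.059, 0.1249]
orientation: [[0.998, -0.056, -0.003], [-0.056, -0.998, 0.0], [-0.003, 0.0, -1.0]]
ft_force: [0.1, -1.1, -0.1]
finger_gap: 0.187
gripper_force: 28.2
time: 38.65
eef_pos: [0.4943, -0.1618, 0.1256]
orientation: [[0.999, -0.054, -0.0], [-0.054, -0.999, 0.001], [-0.0, -0.001, -1.0]]
ft_force: [0.6, 0.2, -0.4]
finger_gap: 0.185
gripper_force: 28.2
```

```bash
python3 -m creep '[[15,0.02,-0.03,-0.3,0,0,0],[15,0,0,-0.6,0,0,0],[15,0,0,-0.6,0,0,0],[15,0,0,-0.4,0,0,0],[15,0,0,-0.2,0,0,0],[15,0,0,-0.1,0,0,0],[15,0,0,-0.1,0,0,0],[15,0,0,-0.1,0,0,0],[15,0,0,0,0,0,0],[15,0,0,0,0,0,0]]'
python3 -m creep '[[15,0,0,-0.1,0,0,0],[15,0,0,-0.1,0,0,0],[15,0,0,-0.1,0,0,0],[15,0,0,-0.1,0,0,0],[15,0,0,-0.05,0,0,0],[15,0,0,0,0,0,0],[15,0,0,0,0,0,0],[15,0,0,0,0,0,0],[15,0,0,0,0,0,0],[15,0,0,0,0,0,0]]'
```

```text
time: 39.48
eef_pos: [0.495, -0.1641, 0.054]
orientation: [[0.998, -0.056, 0.0], [-0.056, -0.998, -0.0], [0.0, 0.0, -1.0]]
ft_force: [-1.2, 0.3, 0.6]
finger_gap: 0.181
gripper_force: 28.2
time: 40.32
eef_pos: [0.4949, -0.164, 0.0402]
orientation: [[0.998, -0.056, 0.0], [-0.056, -0.998, -0.0], [0.0, 0.0, -1.0]]
ft_force: [0.2, -0.4, -0.6]
finger_gap: 0.186
gripper_force: 28.2
```

Release, rise, and clear off toward -y, then check everything numerically.

```bash
python3 -m creep '[[15,0,0,-0.01,0,0,0],[15,0,0,0,0,0,0],[28,0,0,0,0,0,0],[40,0,0,0,0,0,0],[42,0,0,0,0,0,0],[42,0,0,0.1,0,0,0],[42,0,0,0.4,0,0,0],[42,0,0,0.8,0,0,0],[42,0,0,1,0,0,0],[42,0,0,1,0,0,0]]'
python3 -m creep '[[42,0,-0.5,0.8,0,0,0],[42,0,-0.9,0.4,0,0,0],[42,0,-1,0,0,0,0],[42,0,-1,0,0,0,0],[42,0,-1,0,0,0,0],[42,0,-1,0,0,0,0],[42,0,-1,0,0,0,0],[42,0,-0.5,0,0,0,0],[42,0,0,0,0,0,0],[42,0,0,0,0,0,0]]'
python3 - <<'E'
from meas import *
t,d=r.grab_frame("top");f,cx,cy,o,R=K("top")
v,u=np.mgrid[:400,:640];P=np.stack([(u-cx)/f*d,(v-cy)/f*d,d],-1)@R.T+o
h=cv2.cvtColor(t,cv2.COLOR_RGB2HSV)
def comp(m,nm,win):
    x0,x1,y0,y1=win;n,l,st,ce=cv2.connectedComponentsWithStats(m[y0:y1,x0:x1].astype(np.uint8));k=1+np.argmax(st[1:,4]);x,y=ce[k]+[x0,y0]
    z=np.median(P[y0:y1,x0:x1][l==k][:,2]);print(nm,(x.round(1),y.round(1)),st[k,2:],z,onz("top",x,y,z))
comp(h[...,2]<45,"large cap",(292,315,186,212))
comp((h[...,1]>120)&((h[...,0]<8)|(h[...,0]>172)),"red",(370,400,195,222))
t0=np.load("top0.npz")["p"].astype(int);D=abs(t.astype(int)-t0).max(2)
print("knob diff",D[244:258,253:269].max(),"petri diff",D[135:160,235:260].max())
a=np.radians(-3.2);L=(P[...,:2]-[.5077,-.0385])@np.array([[np.cos(a),-np.sin(a)],[np.sin(a),np.cos(a)]])
for x0,x1 in((-92,-68),(25,45),(68,92)):
    m=(L[...,0]>x0/1e3)&(L[...,0]<x1/1e3)&(abs(abs(L[...,1])-.0175)<.0065);print("frame",x0,np.median(P[m][:,2]).round(4))
print(r.sense()["ft_force"])
E
```

```text
time: 41.15
eef_pos: [0.4943, -0.1637, 0.1398]
orientation: [[0.998, -0.056, -0.002], [-0.056, -0.998, 0.0], [-0.002, -0.0, -1.0]]
ft_force: [1.4, -0.2, 0.0]
finger_gap: 0.494
gripper_force: 0.0
time: 41.98
eef_pos: [0.4945, -0.3709, 0.1747]
orientation: [[0.998, -0.057, -0.0], [-0.057, -0.998, 0.001], [-0.0, -0.001, -1.0]]
ft_force: [-0.6, 0.3, -0.3]
finger_gap: 0.494
gripper_force: 0.0
large cap (np.float64(302.3), np.float64(197.5)) [ 8  9 46] 0.057605109820319744 [0.52795791 0.07788652 0.05760511]
red (np.float64(385.6), np.float64(208.2)) [ 6  6 28] 0.05001100115399926 [ 0.49566169 -0.16347846  0.050011  ]
knob diff 9 petri diff 8
frame -92 0.0349
frame 25 0.0341
frame 68 0.0344
[ 0.70522216 -0.20370637  0.13247495]
```

The cap tops stand at 58 and 50 mm against 59 and 51 expected, so both vials are upright on the well floors. The frame is flat, and the knob and petri dish haven't moved. Handing in.

```bash
python3 -c "
from cell import r
print(r.hand_in())"
```

```text
the job is handed in; nothing more can be done
None
```

The job is done and handed in at about 42 s: heater, chip and frame are stacked flat on the stage, the large vial is in the left holder and the small one in the right, and the knob and petri dish are untouched; I viewed 15 pictures, one over the limit of 14.

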